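# Reload the label stand at the lending desk

## Task

The label stand has run out: untwist the locks that hold the spent cardboard cores, lift every core off and put it in the grey tray. Slide both full label rolls over spindles of the stand, one on each, right down on to the platter, and lock each by twisting its knob clockwise until it clicks over and stays. Leave the other things on the desk where they are.

Things in the scene. Friction and masses are not known exactly. Their poses are not given: they have to be found in the camera images.
- stand: Label stand, screwed down: grey base plate 152 (x) x 312 (y) x 16 mm high, three black platters (76 mm across, tops 22 mm above the desk) in a row, 100 mm apart, each with an upright spindle 36 mm thick. Origin: on the desk under the middle spindle. y runs towards the left spindle, x away from the robot at yaw 0; edges front (steel tear bar) and back up to 28 mm high.
- tray: Plain grey open tray, fixed, 240 (x) x 150 (y) x 45 mm high, walls and floor 4 mm. Origin: centre of its underside.
- left_seat (a point): Centre of the top of the left platter, on the spindle's axis, where the underside of a seated roll or core comes to lie.
- left_grip (a point): Middle of the black bar grip on top of the left spindle, 64 mm above the seat. Bar: 30 mm long (this point's x axis, turns with the knob), 12 mm wide (y), 20 mm high, its top 74 mm above the seat. Right under it lies a round head as wide as the spindle.
- left_knob (a joint): Twist lock of the left spindle, rad, 0 (released) to 1.3 (locked), growing clockwise seen from above. Locked, three catches stand 8 mm out of the spindle 46 to 51 mm above the seat: no ring comes off or on. Released, they are inside. An over-centre detent resists with up to 0.2 N m and tips over at 0.75 rad: let go before that and it springs back; past it, it snaps on to the stop and stays.
- middle_seat (a point): Centre of the top of the middle platter, on the spindle's axis, where the underside of a seated roll or core comes to lie.
- middle_grip (a point): Middle of the black bar grip on top of the middle spindle, 64 mm above the seat. Bar: 30 mm long (this point's x axis, turns with the knob), 12 mm wide (y), 20 mm high, its top 74 mm above the seat. Right under it lies a round head as wide as the spindle.
- middle_knob (a joint): Twist lock of the middle spindle, rad, 0 (released) to 1.3 (locked), growing clockwise seen from above. Locked, three catches stand 8 mm out of the spindle 46 to 51 mm above the seat: no ring comes off or on. Released, they are inside. An over-centre detent resists with up to 0.2 N m and tips over at 0.75 rad: let go before that and it springs back; past it, it snaps on to the stop and stays.
- right_seat (a point): Centre of the top of the right platter, on the spindle's axis, where the underside of a seated roll or core comes to lie.
- right_grip (a point): Middle of the black bar grip on top of the right spindle, 64 mm above the seat. Bar: 30 mm long (this point's x axis, turns with the knob), 12 mm wide (y), 20 mm high, its top 74 mm above the seat. Right under it lies a round head as wide as the spindle.
- right_knob (a joint): Twist lock of the right spindle, rad, 0 (released) to 1.3 (locked), growing clockwise seen from above. Locked, three catches stand 8 mm out of the spindle 46 to 51 mm above the seat: no ring comes off or on. Released, they are inside. An over-centre detent resists with up to 0.2 N m and tips over at 0.75 rad: let go before that and it springs back; past it, it snaps on to the stop and stays.
- roll_1: Full roll of white paper labels on a cardboard core, standing on its flat face: 64 mm outside, 42 mm bore right through, 44 mm high, 0.14 kg. Origin: centre of its underside; z along the bore. On a 36 mm spindle it has 3 mm play all round.
- roll_2: Full roll of white paper labels on a cardboard core, standing on its flat face: 64 mm outside, 42 mm bore right through, 44 mm high, 0.14 kg. Origin: centre of its underside; z along the bore. On a 36 mm spindle it has 3 mm play all round.
- core_1: Spent, empty cardboard core: tube 48 mm outside, 42 mm bore, 44 mm high, 0.03 kg. If it is there at all (two or three of the three cores are), it starts on the left spindle, locked. Origin: centre of its underside; z along the bore.
- core_2: Spent, empty cardboard core: tube 48 mm outside, 42 mm bore, 44 mm high, 0.03 kg. If it is there at all (two or three of the three cores are), it starts on the middle spindle, locked. Origin: centre of its underside; z along the bore.
- core_3: Spent, empty cardboard core: tube 48 mm outside, 42 mm bore, 44 mm high, 0.03 kg. If it is there at all (two or three of the three cores are), it starts on the right spindle, locked. Origin: centre of its underside; z along the bore.
- ink_pad: Bystander, loose, to be left where it is: flat red stamp-pad tin, 60 x 90 x 15 mm, the one that lies near the label rolls (another lies by the date stamp). Origin: centre of its underside.
- jar_yellow: Bystander, loose, to be left where it is. Clear jar with a yellow lid, 92 mm across, 123 mm high. Origin: centre of its underside.
- stapler: Bystander, loose, to be left where it is. Dark stapler, 36 x 138 x 53 mm. Origin: centre of its underside.
- tape_black: Bystander, loose, to be left where it is: small roll of black tape, 54 mm across, 18 mm high, in front of the keyboard's right end; not for the stand. Origin: centre of its underside.
Not all that is in view belongs to the job. Leave any yellow look-alike of the core_1 alone.

How it is judged:
By the outcome, as a careful person would: the job done as asked, in the order asked, and still so for the second after the job is handed in, with the robot touching nothing.
Of core_1, core_2, core_3 only 2 to 3 are there at a start; the rules pass over those that are not, and their reading is None.
At some moment in a run one of roll_1, roll_2 may be knocked a few centimetres aside while the robot is not near it.
Once in a run the grip may slacken for a moment while it holds something.
It also fails if it takes over 210 s, if anything falls off the work surface, if the arm or the gripper's body presses on something with over 40 N, if the wrist force passes 120 N, or if a joint passes its speed limit or range.

## Robot

A 6-joint arm with a two-finger parallel gripper is mounted at the origin on a cart in front of the work surface, level with it; the furniture and walls round the work are solid. World frame = base frame: x ahead of the robot, y to its left, z up, the work surface at z = 0. Lengths are in m, angles in rad, forces in N, time in s.
With the tool pointing down it reaches from about 0.375 to 0.975 m from the base axis. Payload 3.8 kg.
Tool frame: the origin (TCP) lies at the very end of the fingers, on their centre line; the grasp point (between the pads) lies 19 mm behind it; z points along the fingers, y is the line along which they close (so a half turn about z gives the same grasp; the last joint's range is limited). The gripper opens to 85 mm and grips with 20 to 120 N. Pads are 22 mm wide; open, the fingers measure 114 mm over their backs; the gripper's body (76 mm by 85 mm) begins 54 mm behind the grasp point. The pads swing forward as they close: fully open they stand 13 mm farther back than shut.
Start: joints at [-1.305, 0.264, 1.604, -0, 1.274, -0.037], TCP at [0.201, -0.644, 0.231] pointing down, gripper open.
Joint ranges: [-2.63, 2.63], [-0.94, 2.18], [0.31, 2.57], [-1.31, 4.45], [0, 2.66], [-2.55, 2.55]. Speed limits (rad/s): [2.57, 2.57, 3.14, 3.14, 3.14, 3.14].

## Interface

Orientations are given as a rotation vector (axis times angle).
In Python, from workcell import monitor, viewer, job gives the robot as it stands. The module is installed in compiled form; this text tells all that it offers.
- The arm moves only by the tool step_arm, never from a script. Its argument "series" is one flat list of numbers, 4 for each row, row after row: the shift along the tool's x, y, z in m, then the turn about the tool's z in rad. A call has 1 to 8 rows; each row is the pose to reach, as a shift and turn from the pose commanded when the call began, along the tool's axes at that moment; what a row does not reach only later rows make up. A row lasts 1/8 s, in which the tool goes at most 62.5 mm and 10.7 degrees, less where a joint would pass 70% of its speed; a pose out of reach is approached as far as the arm can. A call with a gripper value outside its range is refused whole. "gripper" is the opening, from 0 (shut) to 1 (fully open), set as the call begins (left out, the last holds). The fingers move at their own pace and stop on an object; "newtons" is the grip in N (left out, the last holds). Time passes only in rows, so rows that repeat a pose let the fingers close. It gives the time, the measured TCP pose, the force, the opening and the grip force at its end, in the units of the state.
- monitor.read_state(): the state, without advancing time (a new reading comes with each control period).
- viewer.read_camera(name): name is "scene" or "side" or "wrist"; returns a dict with "image" (400x640x3 uint8, red, green, blue), "intrinsics" (3x3 intrinsics, pixels), "T" (4x4, takes a point from camera to world coordinates); the wrist camera has in their place "hand_eye" (4x4, takes a point from camera to tool coordinates, whose origin is the TCP and whose axes are the flange's). Camera axes: x right, y up, looking along -z (the intrinsics and any distortion apply to the point x, -y, -z); pixel columns grow to the right and rows downward; lengths in m; the calibration is good to about 2 mm. A picture is of the moment at which its call begins: read the wrist's pose just before it. There is no depth.
- job.finish_job(): hands the job in; it is judged then, once.
Trained networks look in a picture, given as the dict that the camera call returned (one of the last four; its "shot" number tells which), for a name from the list of things; names that differ only in an ending like _2 or _b are one class to them, and where a whole thing is asked for, a point or a joint stands for the part that bears it (a point fixed in the world has none). Each returns a list of dicts, best first, with "score" (0 to 1); they miss things now and then, are a little off and sometimes report something else, mostly with a low value. They report only what shows in the picture. A call takes as long as a camera call. They do not tell look-alikes from the thing itself.
- viewer.boxes_of(picture, label): "extent" ([centre column, centre row, width, height] in pixels, round what is visible of it).
- viewer.spot_point(picture, label): "point" ([column, row] in pixels: a listed point, or the origin of a listed thing).
The state is a dict: "time": time; "q": joint angles; "joint_vel": joint speeds; "joint_torque": joint torques, N m; "tool_pos": TCP position; "tcp_rot": TCP orientation; "wrist_force": force on the tool from outside, world axes, zero at the start; "torque": the same for the moment, N m; "width": opening from 0.0 (shut) to 1.0 (fully open); "grip_force": force on a finger pad.
Only numpy, scipy, OpenCV 4.12 (cv2) and the standard library are available. Lean on these libraries where they do the work, as an engineer would, in place of code of your own. Each camera call takes 0.05 s, during which the arm holds its last target. There are 200 camera calls.

## Working session

There is one attempt and no reset: what is moved stays moved. The work goes in short steps, Python scripts to look and compute and a tool call to move; the robot and the scene stay as the last step left them, time stands still between calls to the robot, and variables do not carry over. Pictures are saved under pics/ and viewed, at most 14 in all, crops included, and the job is handed in when it is done.

Besides the shell and the picture viewer there is one more tool, called after "Call:" as name(argument=value, ...) on one line, values as JSON. step_arm: Moves the arm, as the interface text tells. Its arguments: {"type":"object","properties":{"series":{"type":"array"},"gripper":{"type":"number"},"newtons":{"type":"number"}},"required":["series"]}

```bash
mkdir -p pics
cat > h.py <<'E'
import numpy as np, cv2
from scipy.spatial.transform import Rotation as R
from workcell import monitor, viewer, job
def shot(n):
    s=monitor.read_state(); p=viewer.read_camera(n)
    if 'T' in p: T=np.array(p['T'])
    else:
        W=np.eye(4);W[:3,:3]=R.from_rotvec(s['tcp_rot']).as_matrix();W[:3,3]=s['tool_pos'];T=W@np.array(p['hand_eye'])
    p['Tw']=T; return p
def save(p,f,crop=None,k=1):
    im=p['image'][:,:,::-1]
    if crop: im=im[crop[1]:crop[3],crop[0]:crop[2]]
    cv2.imwrite('pics/'+f,cv2.resize(im,None,fx=k,fy=k,interpolation=cv2.INTER_CUBIC))
def back(p,uv,z):
    K=np.array(p['intrinsics']);d=np.linalg.inv(K)@[uv[0],uv[1],1];d=np.array([d[0],-d[1],-d[2]])
    d=p['Tw'][:3,:3]@d;o=p['Tw'][:3,3];return o+d*(z-o[2])/d[2]
def proj(p,X):
    c=np.linalg.inv(p['Tw'])@np.append(X,1);K=np.array(p['intrinsics']);u=K@[c[0],-c[1],-c[2]];return u[:2]/u[2]
def st():
    s=monitor.read_state();print('t%.2f'%s['time'],np.round(s['tool_pos'],4),np.round(R.from_rotvec(s['tcp_rot']).as_matrix().ravel(),3),'q',np.round(s['q'],2),'w%.3f g%.1f'%(s['width'],s['grip_force']),np.round(s['wrist_force'],1));return s
E
python3 - <<'E'
from h import *
s=st(); print(s.keys())
for n in ['scene','side','wrist']:
    p=shot(n);save(p,n+'0.png');print(n,p.keys(),np.round(p['Tw'],3).tolist(),np.array(p['intrinsics']).tolist(),p['shot'])
    for l in ['stand','tray','roll_1','core_1','left_grip','middle_grip','right_grip','left_seat','middle_seat','right_seat','ink_pad','tape_black']:
        try:
            f=viewer.spot_point(p,l)
            print(l,[(np.round(d['point']).tolist(),round(d['score'],2)) for d in f[:5]])
        except Exception as e: print(l,e)
E
```

```text
t0.00 [ 0.2011 -0.6436  0.2299] [ 0.955  0.298 -0.001  0.298 -0.955  0.002  0.    -0.002 -1.   ] q [-1.3   0.26  1.61  0.    1.27 -0.04] w0.998 g0.0 [-0.  -0.1  0.1]
dict_keys(['time', 'q', 'joint_vel', 'joint_torque', 'tool_pos', 'tcp_rot', 'wrist_force', 'torque', 'grip_force', 'width'])
scene dict_keys(['image', 'intrinsics', 'T', 'shot', 'Tw']) [[-0.813, 0.418, -0.404, -0.004], [-0.581, -0.566, 0.584, 0.755], [0.015, 0.71, 0.704, 1.085], [0.0, 0.0, 0.0, 1.0]] [[434.94435144335625, 0.0, 318.78737198573293], [0.0, 434.94435144335625, 196.63832882683005], [0.0, 0.0, 1.0]] 1
stand [([309.0, 237.0], 0.74), ([326.0, 214.0], 0.58)]
tray [([387.0, 183.0], 0.68)]
roll_1 [([259.0, 326.0], 0.95), ([307.0, 323.0], 0.65)]
core_1 [([282.0, 369.0], 0.81), ([325.0, 216.0], 0.71), ([267.0, 284.0], 0.67), ([295.0, 251.0], 0.59), ([309.0, 230.0], 0.51)]
left_grip [([297.0, 240.0], 0.44)]
middle_grip [([308.0, 218.0], 0.65)]
right_grip [([325.0, 202.0], 0.67)]
left_seat [([296.0, 254.0], 0.84), ([297.0, 240.0], 0.41)]
middle_seat [([310.0, 231.0], 0.94)]
right_seat [([325.0, 213.0], 0.83)]
ink_pad [
[... 760 characters left out ...]
41.0], 0.65), ([326.0, 197.0], 0.63)]
left_seat [([310.0, 242.0], 0.56)]
middle_seat [([320.0, 225.0], 0.69), ([358.0, 159.0], 0.29)]
right_seat [([324.0, 210.0], 0.56)]
ink_pad [([258.0, 275.0], 0.57)]
tape_black [([316.0, 180.0], 0.64), ([332.0, 291.0], 0.26)]
wrist dict_keys(['image', 'intrinsics', 'hand_eye', 'shot', 'Tw']) [[0.299, 0.906, 0.298, 0.279], [-0.954, 0.284, 0.093, -0.621], [-0.0, -0.312, 0.95, 0.373], [0.0, 0.0, 0.0, 1.0]] [[330.4232123602762, 0.0, 323.4271449861638], [0.0, 330.4232123602762, 198.14349483451844], [0.0, 0.0, 1.0]] 3
stand []
tray []
roll_1 []
core_1 []
left_grip []
middle_grip []
right_grip []
left_seat []
middle_seat []
right_seat []
ink_pad []
tape_black []
```

Run:
```python
import cv2
a=cv2.imread('pics/scene0.png')
cv2.imwrite('pics/scene0c.png',cv2.resize(a[120:400,170:490],None,fx=2.1,fy=2.1,interpolation=cv2.INTER_CUBIC))
from h import *
# reuse calibrations of scene (shot again for T)
p=shot('scene');q=shot('side')
for n,a,b,z in [('lseat',(296,254),(310,242),.022),('mseat',(310,231),(320,225),.022),('rseat',(325,213),(324,210),.022),('rollA',(259,326),(289,296),0),('rollB',(307,323),(331,290),0),('c1',(282,369),(321,324),0),('c2',(267,284),(290,268),0),('tray',(387,183),(365,180),0),('pad',(226,289),(258,275),0),('tape',(328,173),(316,180),0)]:
    print(n,np.round(back(p,a,z),3),np.round(back(q,b,z),3))
```

```text
lseat [0.518 0.118 0.022] [0.513 0.116 0.022]
mseat [0.538 0.018 0.022] [0.519 0.015 0.022]
rseat [ 0.545 -0.076  0.022] [ 0.542 -0.073  0.022]
rollA [0.46  0.358 0.   ] [0.474 0.357 0.   ]
rollB [0.359 0.274 0.   ] [0.358 0.272 0.   ]
c1 [0.334 0.414 0.   ] [0.331 0.412 0.   ]
c2 [0.53  0.242 0.   ] [0.529 0.245 0.   ]
tray [ 0.459 -0.352  0.   ] [ 0.475 -0.364  0.   ]
pad [0.615 0.326 0.   ] [0.614 0.323 0.   ]
tape [ 0.665 -0.268  0.   ] [ 0.669 -0.267  0.   ]
```

View pics/scene0c.png

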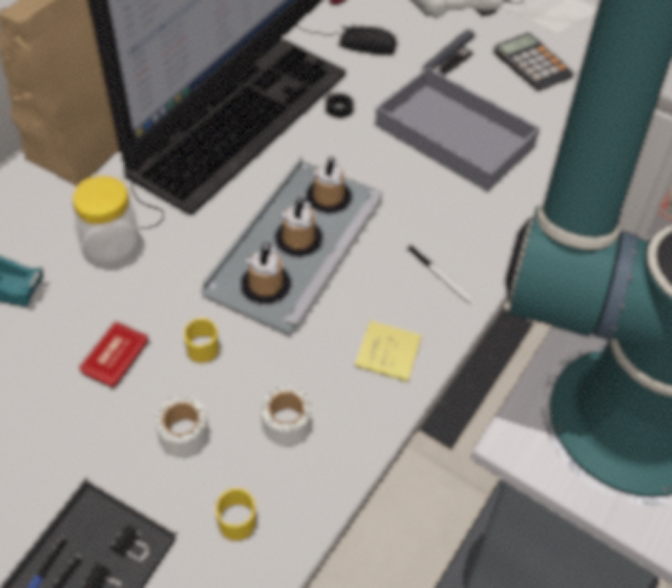

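All three cores are on the stand, at crop (265,275), (298,230) and (330,190). The white rolls are at crop (182,425) and (287,415). The yellow look-alike rings at (202,340) and (237,515) are to be left alone. Next I'll move the wrist camera over the stand.

Call:
step_arm(series=[0.27,-0.26,-0.02,0.08,0.541,-0.527,-0.02,0.157,0.541,-0.527,-0.02,0.157,0.541,-0.527,-0.02,0.157,0.541,-0.527,-0.02,0.157,0.541,-0.527,-0.02,0.157,0.541,-0.527,-0.02,0.157,0.541,-0.527,-0.02,0.157])

```text
time: 3.05
tool_pos: [0.4399, -0.2029, 0.2457]
tcp_rot: [3.133, 0.228, 0.002]
wrist_force: [0.2, -0.4, 0.4]
width: 1.002
grip_force: 0.0
```

Call:
step_arm(series=[0.151,-0.203,0,0,0.151,-0.203,0,0,0.151,-0.203,0,0,0.151,-0.203,0,0,0.151,-0.203,0,0,0.151,-0.203,0,0])

```text
time: 3.8
tool_pos: [0.5588, 0.0181, 0.2449]
tcp_rot: [3.133, 0.231, -0.001]
wrist_force: [0.1, -0.2, 0.2]
width: 1.001
grip_force: 0.0
```

Run:
```python
from h import *
st();p=shot('wrist');save(p,'w1.png',k=1.25)
for l,z in [('stand',0),('core_1',.022),('left_grip',.086),('middle_grip',.086),('right_grip',.086),('left_seat',.022),('middle_seat',.022),('right_seat',.022)]:
    for d in viewer.spot_point(p,l)[:4]: print(l,np.round(d['point'],1),round(d['score'],2),np.round(back(p,d['point'],z),4))
```

```text
t3.80 [0.5588 0.0181 0.2449] [ 0.989  0.147 -0.001  0.147 -0.989 -0.001 -0.001  0.    -1.   ] q [-0.01  0.04  1.84 -0.    1.27  1.41] w1.001 g0.0 [ 0.1 -0.2  0.2]
stand [321.  182.5] 0.79 [0.5328 0.0165 0.    ]
stand [579.5 273.1] 0.26 [ 0.4598 -0.3425  0.    ]
core_1 [237.6 188.7] 0.93 [0.5173 0.1112 0.022 ]
core_1 [322.6 184.5] 0.89 [0.5368 0.0151 0.022 ]
core_1 [  9.6 279.7] 0.77 [0.3545 0.3885 0.022 ]
core_1 [127.8 154.5] 0.76 [0.5391 0.2348 0.022 ]
left_grip [213.9 207. ] 0.96 [0.5169 0.1183 0.086 ]
middle_grip [319.2 209.3] 0.6 [0.5296 0.0172 0.086 ]
right_grip [ 34.6 197. ] 0.66 [0.5018 0.2886 0.086 ]
right_grip [418.5 206.6] 0.59 [ 0.5465 -0.0774  0.086 ]
left_seat [232.4 188.4] 0.63 [0.5168 0.1171 0.022 ]
left_seat [423.2 207.5] 0.29 [ 0.5264 -0.1059  0.022 ]
middle_seat [321.3 189.4] 0.97 [0.5307 0.0157 0.022 ]
middle_seat [232.3 188.6] 0.24 [0.5166 0.1172 0.022 ]
right_seat [408.6 190.8] 0.98 [ 0.5439 -0.0843  0.022 ]
```

View pics/w1.png

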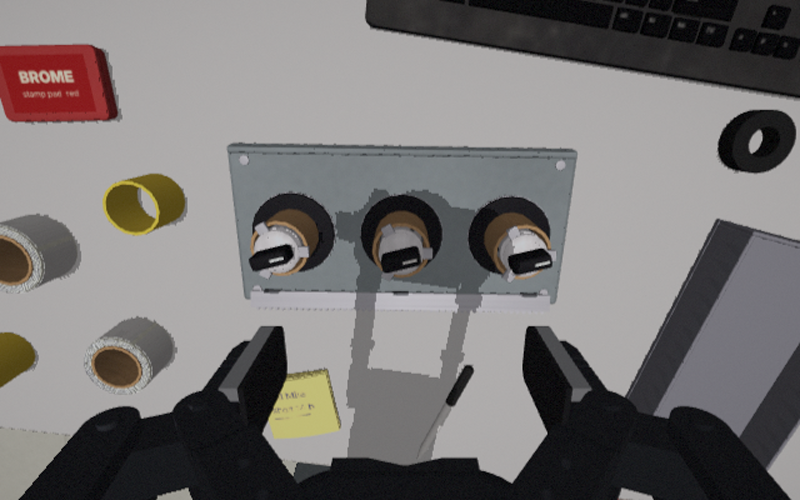

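The wrist view shows all three bars locked, at (270,258), (403,260) and (528,262), each sitting over a brown core. The ink pad, yellow rings, tape and tray are clear of the work. Now I'll measure bar angles and the tray pose.

```bash
cat >> h.py <<'E'
def rect(p,cx,cy,z,half,s=2000):
    # top view patch on plane z: col=+x..., returns image with px=(x-cx+half)*s, py=(y-cy+half)*s
    w=np.array([[cx-half,cy-half],[cx+half,cy-half],[cx+half,cy+half],[cx-half,cy+half]])
    src=np.float32([proj(p,[a,b,z]) for a,b in w]);n=int(2*half*s)
    H=cv2.getPerspectiveTransform(src,np.float32([[0,0],[n,0],[n,n],[0,n]]))
    return cv2.warpPerspective(p['image'],H,(n,n),flags=cv2.INTER_CUBIC)
def bar(p,cx,cy,half=.024,s=2000,f=None):
    im=rect(p,cx,cy,.096,half,s);g=cv2.cvtColor(im,cv2.COLOR_RGB2GRAY)
    m=(g<60).astype(np.uint8);m=cv2.morphologyEx(m,cv2.MORPH_CLOSE,np.ones((9,9)))
    n,l,stt,c=cv2.connectedComponentsWithStats(m)
    i=min(range(1,n),key=lambda i:np.hypot(*(c[i]-half*s)) if stt[i,4]>300 else 1e9)
    ys,xs=np.nonzero(l==i);r=cv2.minAreaRect(np.c_[xs,ys].astype(np.float32))
    (u,v),(a,b),t=r; t=np.radians(t if a>b else t+90)
    if f: cv2.imwrite('pics/'+f,im[:,:,::-1])
    return cx+u/s-half,cy+v/s-half,(t%np.pi),max(a,b)/s,min(a,b)/s
E
python3 - <<'E'
from h import *
p=shot('wrist')
for n,x,y in [('l',.5168,.1175),('m',.530,.0165),('r',.545,-.081)]:
    print(n,np.round(bar(p,x,y,f='b%s.png'%n),4))
a=[cv2.resize(cv2.imread('pics/b%s.png'%c),(240,240)) for c in 'lmr'];
q=shot('scene');r=rect(q,.465,-.355,.045,.16,900);a.append(cv2.resize(r[:,:,::-1],(240,240)))
cv2.imwrite('pics/bars.png',np.hstack(a[:3]))
cv2.imwrite('pics/bars.png',np.vstack([np.hstack(a[:2]),np.hstack(a[2:])]))
E
```

```text
l [0.5226 0.113  1.9915 0.0344 0.0142]
m [0.5385 0.0162 1.5708 0.0475 0.03  ]
r [ 0.5526 -0.0768  1.9461  0.0333  0.0265]
```

View pics/bars.png

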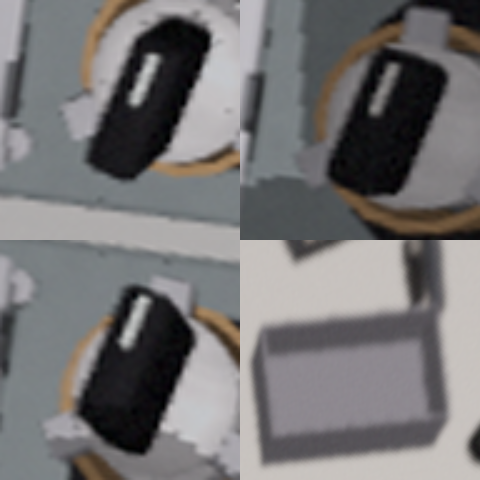

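All three bars lie at yaw ≈1.97, the locked position, which fits a stand yaw of about 0.134. The tray shows in the last patch, tilted slightly. Next comes a planner that gives the shift for each leg.

```bash
cat >> h.py <<'E'
def yaw(s): 
    m=R.from_rotvec(s['tcp_rot']).as_matrix();return np.arctan2(m[1,0],m[0,0])
def plan(*wps,start=None):
    if start is None:
        s=monitor.read_state();start=(*s['tool_pos'],yaw(s))
    for w in wps:
        dx,dy=w[0]-start[0],w[1]-start[1];c,n=np.cos(start[3]),np.sin(start[3])
        t=-(w[3]-start[3]); t=(t+np.pi)%(2*np.pi)-np.pi if abs(t)>np.pi else t
        d=[c*dx+n*dy,n*dx-c*dy,-(w[2]-start[2]),t]
        print(np.round(w,3),'->',[float(round(v,4)) for v in d],'rows>=%.1f'%max(np.linalg.norm(d[:3])/.0625,abs(t)/.187));start=w
psi=.134; C=np.array([.5305,.0165]); U=np.array([-np.sin(psi),np.cos(psi)])
SP={'l':C+.1*U,'m':C,'r':C-.1*U}
E
python3 - <<'E'
from h import *
print(SP); L=SP['l']
plan((*L,.13,1.976),(*L,.078,1.976),(*L,.078,3.276),(*L,.034,3.276),(*L,.17,3.276))
E
```

```text
{'l': array([0.51714007, 0.11560354]), 'm': array([0.5305, 0.0165]), 'r': array([ 0.54385993, -0.08260354])}
[0.517 0.116 0.13  1.976] -> [-0.0272, -0.103, 0.1153, -1.8309] rows>=9.8
[0.517 0.116 0.078 1.976] -> [0.0, 0.0, 0.052, -0.0] rows>=0.8
[0.517 0.116 0.078 3.276] -> [0.0, 0.0, -0.0, -1.3] rows>=7.0
[0.517 0.116 0.034 3.276] -> [-0.0, 0.0, 0.044, -0.0] rows>=0.7
[0.517 0.116 0.17  3.276] -> [-0.0, 0.0, -0.136, -0.0] rows>=2.2
```

Call:
step_arm(series=[-0.005,-0.02,0.015,-0.18,-0.01,-0.04,0.03,-0.36,-0.015,-0.06,0.045,-0.54,-0.02,-0.08,0.06,-0.72,-0.025,-0.1,0.075,-0.9,-0.027,-0.103,0.09,-1.08,-0.027,-0.103,0.1,-1.26,-0.027,-0.103,0.105,-1.44], gripper=0.6)

```text
time: 5.35
tool_pos: [0.5168, 0.1161, 0.1393]
tcp_rot: [-2.197, -2.245, 0.002]
wrist_force: [-0.4, 0.5, -0.1]
width: 0.602
grip_force: 0.0
```

Run:
```python
from h import *
st(); L=SP['l']
plan((*L,.125,1.976))
```

```text
t5.35 [0.5168 0.1161 0.1393] [-0.021  1.    -0.001  1.     0.021 -0.    -0.    -0.001 -1.   ] q [ 0.17  0.07  2.01 -0.    1.07  0.15] w0.602 g0.0 [-0.4  0.5 -0.1]
[0.517 0.116 0.125 1.976] -> [-0.0005, 0.0003, 0.0143, -0.3839] rows>=2.1
```

Call:
step_arm(series=[0,0,0.01,-0.18,0,0,0.014,-0.36,0,0,0.014,-0.384,0,0,0.035,-0.384,0,0,0.05,-0.384,0,0,0.061,-0.384,0,0,0.061,-0.384])

```text
time: 6.22
tool_pos: [0.5164, 0.1159, 0.078]
tcp_rot: [-1.737, -2.616, 0.003]
wrist_force: [0.2, 0.1, -0.0]
width: 0.601
grip_force: 0.0
```

Call:
step_arm(series=[0,0,0,0,0,0,0,0,0,0,0,0,0,0,0,0,0,0,0,0], gripper=0, newtons=50)

```text
time: 6.85
tool_pos: [0.5176, 0.116, 0.0801]
tcp_rot: [1.737, 2.617, 0.0]
wrist_force: [-2.7, -2.3, 5.2]
width: 0.127
grip_force: 50.1
```

Run:
```python
from h import *
s=st();print(s['torque'],yaw(s)); p=shot('wrist');save(p,'g1.png',k=1)
```

```text
t6.85 [0.5176 0.116  0.0801] [-0.388  0.921  0.     0.921  0.388 -0.    -0.     0.    -1.   ] q [ 0.17  0.14  2.06 -0.    0.95 -0.23] w0.127 g50.1 [-2.7 -2.3  5.2]
[-0.16756712  0.41966546 -0.03005323] 1.969738000635122
```

View pics/g1.png

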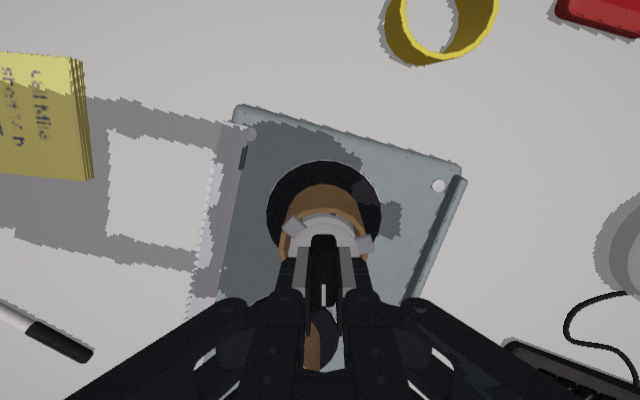

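The bar is centred between the pads at image (323,270), with a measured opening of about 11 mm. Untwisting now.

Call:
step_arm(series=[0,0,0,-0.16,0,0,0,-0.32,0,0,0,-0.48,0,0,0,-0.64,0,0,0,-0.8,0,0,0,-0.96,0,0,0,-1.12,0,0,0,-1.27])

```text
time: 7.9
tool_pos: [0.5177, 0.1162, 0.08]
tcp_rot: [-0.162, 3.137, 0.0]
wrist_force: [-2.3, -0.8, 4.2]
width: 0.129
grip_force: 32.2
```

Call:
step_arm(series=[0,0,0,0,0,0,0,0])

```text
time: 8.15
tool_pos: [0.5176, 0.1162, 0.08]
tcp_rot: [-0.153, 3.137, 0.0]
wrist_force: [-2.4, -0.2, 5.8]
width: 0.127
grip_force: 53.7
```

Run:
```python
from h import *
s=st();print(s['torque'],yaw(s))
```

```text
t8.15 [0.5176 0.1162 0.08  ] [-0.995 -0.098  0.001 -0.098  0.995  0.    -0.001  0.    -1.   ] q [ 0.17  0.14  2.06  0.    0.95 -1.49] w0.127 g53.7 [-2.4 -0.2  5.8]
[0.04014867 0.46411492 0.18986089] -3.0439217532383287
```

Call:
step_arm(series=[0,0,-0.01,0,0,0,-0.01,0,0,0,-0.01,0,0,0,-0.01,0,0,0,0.01,0,0,0,0.03,0,0,0,0.043,0,0,0,0.043,0], gripper=0.8)

```text
time: 9.15
tool_pos: [0.5161, 0.1158, 0.0348]
tcp_rot: [0.154, -3.135, 0.001]
wrist_force: [-1.2, 0.8, 0.5]
width: 0.799
grip_force: 0.0
```

Run:
```python
from h import *
s=st(); p=shot('wrist');save(p,'g2.png',k=1)
```

```text
t9.15 [0.5161 0.1158 0.0348] [-0.995 -0.098 -0.003 -0.098  0.995 -0.     0.003 -0.    -1.   ] q [ 0.17  0.2   2.08  0.    0.86 -1.5 ] w0.799 g0.0 [-1.2  0.8  0.5]
```

View pics/g2.png

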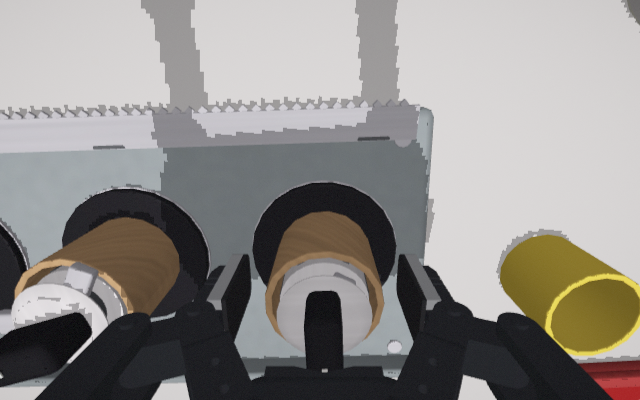

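The left lock is released: no catches show at (323,300), and the core sits between the pads. Gripping and lifting it now.

Call:
step_arm(series=[0,0,0,0,0,0,0,0,0,0,0,0,0,0,0,0], gripper=0.3, newtons=30)

```text
time: 9.7
tool_pos: [0.5185, 0.1162, 0.0372]
tcp_rot: [-0.154, 3.136, 0.0]
wrist_force: [0.2, -0.4, 5.1]
width: 0.545
grip_force: 31.2
```

Call:
step_arm(series=[0,0,-0.02,0,0,0,-0.045,0,0,0,-0.075,0,0,0,-0.11,0,0,0,-0.14,0,0,0,-0.14,0])

```text
time: 10.45
tool_pos: [0.5192, 0.1163, 0.1787]
tcp_rot: [-0.154, 3.132, 0.001]
wrist_force: [0.9, 0.1, -0.3]
width: 0.545
grip_force: 30.9
```

Run:
```python
from h import *
s=st(); plan((.46,-.345,.174,3.276-2*np.pi))
for n in ('scene','side'):
  p=shot(n)
  for d in viewer.boxes_of(p,'tray')[:2]: print(n,np.round(d['extent']),d['score'])
```

```text
t10.45 [0.5192 0.1163 0.1787] [-0.995 -0.098  0.005 -0.098  0.995  0.001 -0.005  0.    -1.   ] q [ 0.17  0.03  1.97 -0.    1.14 -1.5 ] w0.545 g30.9 [ 0.9  0.1 -0.3]
[ 0.46  -0.345  0.174 -3.007] -> [0.1041, -0.4533, 0.0047, -0.0362] rows>=7.4
scene [388. 181.  79.  53.] 0.95
side [366. 179.  69.  43.] 0.86
```

Call:
step_arm(series=[0.015,-0.06,0,0.03,0.03,-0.12,0,0.07,0.045,-0.18,0,0.1,0.06,-0.24,0,0.14,0.074,-0.3,0,0.17,0.088,-0.36,0,0.2,0.1,-0.42,0,0.21,0.104,-0.453,0,0.21])

```text
time: 11.65
tool_pos: [0.4565, -0.3473, 0.1741]
tcp_rot: [-0.18, -3.134, -0.002]
wrist_force: [0.4, -0.4, -1.1]
width: 0.547
grip_force: 31.1
```

Run:
```python
from h import *
from scipy.optimize import least_squares
s=st(); P=[(shot(n),b) for n,b in (('scene',[388,181,79,53]),('side',[366,179,69,43]))]
def cor(t):
    c,n=np.cos(t[2]),np.sin(t[2]);return [np.array([t[0]+c*a-n*b,t[1]+n*a+c*b,z]) for a in(-.12,.12) for b in (-.075,.075) for z in (0,.045)]
def f(t):
    r=[]
    for p,b in P:
        u=np.array([proj(p,X) for X in cor(t)]);lo,hi=u.min(0),u.max(0);r+=list((lo+hi)/2-b[:2])+list(hi-lo-b[2:])
    return r
for y in (-.3,-.1,.1): 
    o=least_squares(f,[.46,-.345,y]);print(np.round(o.x,3),o.cost)
print(np.round(f([.46,-.345,-.115])))
p=shot('wrist');save(p,'t1.png');print([ (np.round(d['point']),d['score'],np.round(back(p,d['point'],0),3)) for d in viewer.spot_point(p,'tray')])
```

```text
t11.65 [ 0.4565 -0.3473  0.1741] [-0.993  0.114 -0.002  0.114  0.993  0.001  0.003  0.001 -1.   ] q [-0.69  0.12  1.88 -0.    1.14 -2.15] w0.547 g31.1 [ 0.4 -0.4 -1.1]
[ 0.462 -0.348  0.011] 26.2438477325934
[ 0.462 -0.348  0.011] 26.24384773258849
[ 0.462 -0.348  0.011] 26.243847733672588
[-1. -0.  1.  7.  1.  1. -3.  1.]
[(array([326., 178.]), 0.78, array([ 0.461, -0.346,  0.   ]))]
```

View pics/t1.png

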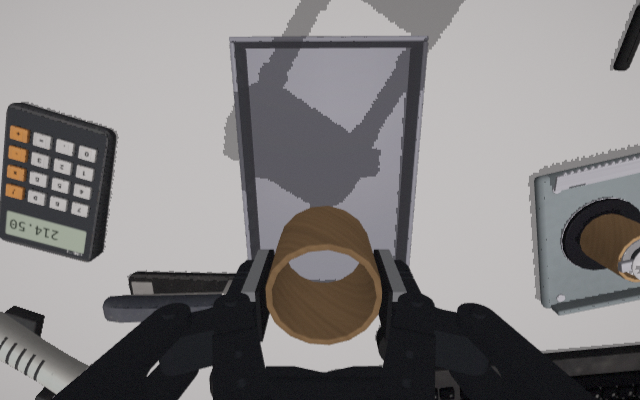

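The tray is square to the tool, and the core hangs between the pads at (325,275). I'll place it in the end of the tray nearest the robot (image top).

Call:
step_arm(series=[0.05,0,0.02,0,0.07,0,0.06,0,0.07,0,0.1,0,0.07,0,0.13,0,0.07,0,0.145,0,0.07,0,0.152,0,0.07,0,0.152,0])

```text
time: 12.72
tool_pos: [0.3891, -0.337, 0.0244]
tcp_rot: [0.175, 3.137, -0.0]
wrist_force: [-0.8, -0.5, -0.6]
width: 0.543
grip_force: 31.1
```

Call:
step_arm(series=[0,0,0,0,0,0,0,0,0,0,0,0,0,0,-0.05,0,0,0,-0.11,0,0,0,-0.13,0], gripper=0.72)

```text
time: 13.48
tool_pos: [0.3908, -0.3392, 0.1591]
tcp_rot: [0.175, 3.131, -0.008]
wrist_force: [-0.4, 0.2, 0.0]
width: 0.72
grip_force: 0.0
```

Run:
```python
from h import *
s=st(); print(yaw(s)); M=SP['m']
plan((*M,.15,1.976),(*M,.080,1.976))
```

```text
t13.47 [ 0.3908 -0.3392  0.1591] [-0.994  0.112  0.006  0.112  0.994 -0.005 -0.006 -0.005 -1.   ] q [-0.76  0.02  2.02  0.    1.09 -2.22] w0.720 g0.0 [-0.4  0.2  0. ]
3.0296268860106244
[0.53  0.016 0.15  1.976] -> [-0.0991, 0.3691, 0.0091, 1.0536] rows>=6.1
[0.53  0.016 0.08  1.976] -> [0.0, 0.0, 0.07, -0.0] rows>=1.1
```

Call:
step_arm(series=[-0.016,0.06,0,0.18,-0.032,0.12,0,0.35,-0.048,0.18,0,0.52,-0.064,0.24,0,0.7,-0.08,0.3,0,0.88,-0.099,0.36,0,1.054,-0.099,0.369,0,1.054,-0.099,0.369,0,1.054], gripper=0.6)

```text
time: 14.48
tool_pos: [0.5292, 0.0213, 0.1545]
tcp_rot: [1.723, 2.626, 0.002]
wrist_force: [-0.7, -0.1, 0.1]
width: 0.6
grip_force: 0.0
```

Call:
step_arm(series=[0,0,0,0,0,0,0,0])

```text
time: 14.72
tool_pos: [0.5278, 0.0173, 0.154]
tcp_rot: [-1.731, -2.622, 0.001]
wrist_force: [-1.6, -0.6, -0.8]
width: 0.6
grip_force: 0.0
```

Run:
```python
from h import *
s=st(); print(yaw(s)); M=SP['m']
plan((*M,.080,1.97))
```

```text
t14.72 [0.5278 0.0173 0.154 ] [-0.393  0.92  -0.     0.92   0.393 -0.    -0.    -0.    -1.   ] q [-0.01  0.05  2.   -0.    1.09 -0.42] w0.600 g0.0 [-1.6 -0.6 -0.8]
1.9746166110626633
[0.53  0.016 0.08  1.97 ] -> [-0.0018, 0.0022, 0.074, 0.0046] rows>=1.2
```

Call:
step_arm(series=[-0.002,0.002,0.03,0,-0.002,0.002,0.055,0,-0.002,0.002,0.073,0,-0.002,0.002,0.073,0])

```text
time: 15.22
tool_pos: [0.5292, 0.0167, 0.0795]
tcp_rot: [-1.729, -2.619, 0.003]
wrist_force: [-0.5, -0.1, 0.4]
width: 0.605
grip_force: 0.0
```

Call:
step_arm(series=[0,0,0,0,0,0,0,0,0,0,0,0,0,0,0,0,0,0,0,0], gripper=0, newtons=50)

```text
time: 15.85
tool_pos: [0.5306, 0.0168, 0.0826]
tcp_rot: [1.729, 2.623, -0.002]
wrist_force: [-4.2, -2.7, 5.7]
width: 0.125
grip_force: 50.3
```

Call:
step_arm(series=[0,0,0,-0.16,0,0,0,-0.32,0,0,0,-0.48,0,0,0,-0.64,0,0,0,-0.8,0,0,0,-0.96,0,0,0,-1.12,0,0,0,-1.27])

```text
time: 16.85
tool_pos: [0.5308, 0.0171, 0.0826]
tcp_rot: [0.173, -3.137, 0.001]
wrist_force: [-3.3, -1.9, 5.6]
width: 0.125
grip_force: 50.3
```

Call:
step_arm(series=[0,0,0,0,0,0,0,0])

```text
time: 17.1
tool_pos: [0.5307, 0.0171, 0.0826]
tcp_rot: [0.165, -3.137, 0.001]
wrist_force: [-3.5, -1.4, 6.4]
width: 0.124
grip_force: 50.3
```

Call:
step_arm(series=[0,0,-0.01,0,0,0,-0.01,0,0,0,-0.01,0,0,0,-0.01,0,0,0,0,0,0,0,0,0], gripper=0.8)

```text
time: 17.85
tool_pos: [0.5296, 0.0174, 0.0796]
tcp_rot: [0.163, -3.134, -0.0]
wrist_force: [-0.4, -0.0, 0.6]
width: 0.796
grip_force: 0.0
```

Run:
```python
from h import *
s=st(); print(yaw(s)); M=SP['m']
plan((*M,.036,3.24))
p=shot('wrist'); print(np.round(proj(p,[*M,.096]))); u=proj(p,[*M,.08]).astype(int); save(p,'m2.png')
```

```text
t17.85 [0.5296 0.0174 0.0796] [-0.995 -0.104 -0.003 -0.104  0.995  0.     0.003  0.    -1.   ] q [-0.01  0.14  2.05  0.    0.95 -1.69] w0.796 g0.0 [-0.4 -0.   0.6]
-3.037463259740942
[0.53  0.016 0.036 3.24 ] -> [-0.0008, -0.001, 0.0436, 0.0057] rows>=0.7
[322. 282.]
```

View pics/m2.png

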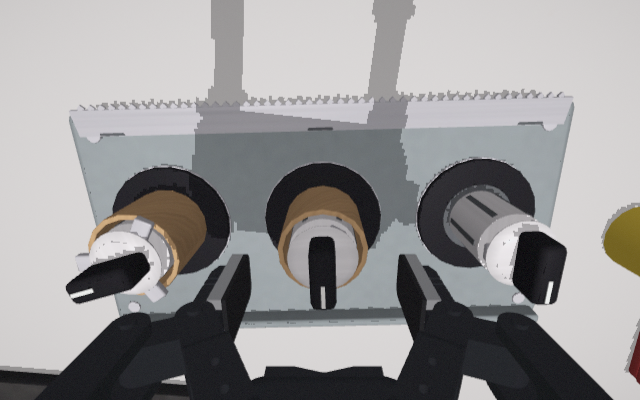

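The middle lock is released (no catches at (322,265)) and the left spindle is bare. Now to lift core 2 and put it in the middle of the tray.

Call:
step_arm(series=[0,-0.001,0.02,0,0,-0.001,0.035,0,0,-0.001,0.044,0,0,-0.001,0.044,0])

```text
time: 18.4
tool_pos: [0.5301, 0.0165, 0.0361]
tcp_rot: [0.163, -3.135, -0.0]
wrist_force: [0.3, -0.4, 0.5]
width: 0.8
grip_force: 0.0
```

Call:
step_arm(series=[0,0,0,0,0,0,0,0,0,0,0,0,0,0,0,0], gripper=0.3, newtons=30)

```text
time: 18.9
tool_pos: [0.5318, 0.0165, 0.0379]
tcp_rot: [-0.163, 3.136, -0.0]
wrist_force: [-0.3, -0.4, 3.5]
width: 0.559
grip_force: 31.1
```

Call:
step_arm(series=[0,0,-0.02,0,0,0,-0.045,0,0,0,-0.075,0,0,0,-0.11,0,0,0,-0.14,0,0,0,-0.14,0])

```text
time: 19.65
tool_pos: [0.533, 0.0164, 0.18]
tcp_rot: [-0.163, 3.132, -0.001]
wrist_force: [0.2, 0.2, -0.1]
width: 0.56
grip_force: 31.0
```

Call:
step_arm(series=[0.018,-0.058,0,0.03,0.036,-0.116,0,0.07,0.054,-0.174,0,0.11,0.072,-0.232,0,0.15,0.09,-0.29,0,0.19,0.107,-0.345,0,0.216,0.107,-0.353,0,0.216,0.107,-0.353,0,0.216])

```text
time: 20.65
tool_pos: [0.4604, -0.3454, 0.1753]
tcp_rot: [-0.178, -3.134, -0.003]
wrist_force: [0.6, 0.9, 0.2]
width: 0.561
grip_force: 31.2
```

Call:
step_arm(series=[0,0,0,0,0,0,0,0])

```text
time: 20.9
tool_pos: [0.4616, -0.3442, 0.1768]
tcp_rot: [-0.172, -3.136, -0.001]
wrist_force: [-0.2, -0.1, -0.4]
width: 0.558
grip_force: 31.2
```

Run:
```python
from h import *
s=st(); print(yaw(s))
plan((.459,-.346,.024,3.03))
```

```text
t20.90 [ 0.4616 -0.3442  0.1768] [-0.994  0.11  -0.     0.11   0.994  0.001  0.     0.001 -1.   ] q [-0.68  0.12  1.88  0.    1.14 -2.15] w0.558 g31.2 [-0.2 -0.1 -0.4]
3.0317551595384558
[ 0.459 -0.346  0.024  3.03 ] -> [0.0024, -0.002, 0.1528, 0.0018] rows>=2.4
```

Call:
step_arm(series=[0,0,0.04,0,0,0,0.08,0,0.001,-0.002,0.12,0,0.001,-0.002,0.145,0,0.001,-0.002,0.152,0,0.001,-0.002,0.152,0])

```text
time: 21.65
tool_pos: [0.4605, -0.3472, 0.0254]
tcp_rot: [0.174, 3.137, 0.0]
wrist_force: [-0.0, 0.2, -0.5]
width: 0.559
grip_force: 31.2
```

Call:
step_arm(series=[0,0,0,0,0,0,0,0,0,0,0,0,0,0,-0.05,0,0,0,-0.11,0,0,0,-0.13,0,0,0,-0.13,0], gripper=0.72)

```text
time: 22.52
tool_pos: [0.4612, -0.3487, 0.1574]
tcp_rot: [0.175, 3.133, -0.004]
wrist_force: [0.2, -0.1, -0.4]
width: 0.723
grip_force: 0.0
```

Call:
step_arm(series=[-0.01,0.05,0,0.18,-0.02,0.1,0,0.35,-0.03,0.15,0,0.52,-0.04,0.2,0,0.7,-0.05,0.25,0,0.88,-0.055,0.271,0,1.06,-0.055,0.271,0,1.06,-0.055,0.271,0,1.06], gripper=0.6)

```text
time: 23.52
tool_pos: [0.5436, -0.0847, 0.1533]
tcp_rot: [-1.732, -2.617, 0.003]
wrist_force: [0.1, -0.8, 0.3]
width: 0.602
grip_force: 0.0
```

Call:
step_arm(series=[0,0,0,0,0,0,0,0])

```text
time: 23.78
tool_pos: [0.5446, -0.0854, 0.155]
tcp_rot: [-1.738, -2.617, 0.0]
wrist_force: [0.5, 0.4, 0.1]
width: 0.603
grip_force: 0.0
```

Run:
```python
from h import *
s=st(); print(yaw(s)); plan((*SP['r'],.080,1.97))
p=shot('scene');
for d in viewer.spot_point(p,'core_1')[:7]: print(np.round(d['point']),round(d['score'],2),np.round(back(p,d['point'],.004),3))
for d in viewer.spot_point(p,'roll_1')[:7]: print(np.round(d['point']),round(d['score'],2),np.round(back(p,d['point'],0),3))
```

```text
t23.77 [ 0.5446 -0.0854  0.155 ] [-0.388  0.922 -0.     0.922  0.388 -0.     0.    -0.    -1.   ] q [-0.2   0.09  1.95 -0.    1.1  -0.6 ] w0.603 g0.0 [0.5 0.4 0.1]
1.9691088686132003
[ 0.544 -0.083  0.08   1.97 ] -> [0.0028, 0.0004, 0.075, -0.0009] rows>=1.2
[386. 183.] 0.71 [ 0.459 -0.345  0.004]
[267. 285.] 0.62 [0.527 0.246 0.004]
[281. 368.] 0.61 [0.335 0.415 0.004]
[402. 193.] 0.5 [ 0.39  -0.335  0.004]
[324. 213.] 0.42 [ 0.557 -0.086  0.004]
[294. 310.] 0.75 [0.414 0.263 0.   ]
[255. 326.] 0.59 [0.467 0.365 0.   ]
```

Roll B has been knocked from about (0.36,0.27) to (0.41,0.26), so I'll measure it again later. Meanwhile, the right spindle is next.

Call:
step_arm(series=[0.002,0,0.03,0,0.003,0,0.055,0,0.003,0,0.075,0,0.003,0,0.075,0])

```text
time: 24.42
tool_pos: [0.542, -0.0815, 0.0784]
tcp_rot: [-1.735, -2.614, 0.002]
wrist_force: [0.3, -0.9, 1.0]
width: 0.598
grip_force: 0.0
```

Call:
step_arm(series=[0,0,0,0,0,0,0,0,0,0,0,0,0,0,0,0,0,0,0,0], gripper=0, newtons=50)

```text
time: 25.05
tool_pos: [0.5437, -0.0825, 0.0818]
tcp_rot: [1.736, 2.617, -0.002]
wrist_force: [-3.5, -1.8, 4.2]
width: 0.125
grip_force: 50.2
```

Call:
step_arm(series=[0,0,0,-0.16,0,0,0,-0.32,0,0,0,-0.48,0,0,0,-0.64,0,0,0,-0.8,0,0,0,-0.96,0,0,0,-1.12,0,0,0,-1.27])

```text
time: 26.05
tool_pos: [0.5439, -0.0821, 0.0817]
tcp_rot: [-0.163, 3.137, -0.001]
wrist_force: [-3.4, -0.7, 5.5]
width: 0.125
grip_force: 50.2
```

Call:
step_arm(series=[0,0,0,0,0,0,0,0])

```text
time: 26.3
tool_pos: [0.5439, -0.0821, 0.0817]
tcp_rot: [-0.154, 3.137, -0.001]
wrist_force: [-4.2, -0.9, 5.9]
width: 0.127
grip_force: 50.2
```

Call:
step_arm(series=[0,0,-0.01,0,0,0,-0.01,0,0,0,-0.01,0,0,0,-0.01,0,0,0,0,0,0,0,0,0], gripper=0.8)

```text
time: 27.05
tool_pos: [0.5425, -0.0815, 0.0786]
tcp_rot: [0.154, -3.135, -0.001]
wrist_force: [-0.9, -0.2, -0.3]
width: 0.801
grip_force: 0.0
```

Run:
```python
from h import *
s=st(); print(yaw(s)); M=SP['r']
plan((*M,.036,3.24))
p=shot('wrist'); save(p,'r2.png')
```

```text
t27.05 [ 0.5425 -0.0815  0.0786] [-0.995 -0.098 -0.003 -0.098  0.995  0.001  0.003  0.001 -1.   ] q [-0.19  0.17  2.02  0.    0.95 -1.86] w0.801 g0.0 [-0.9 -0.2 -0.3]
-3.043467312794589
[ 0.544 -0.083  0.036  3.24 ] -> [-0.0012, -0.0013, 0.0426, -0.0003] rows>=0.7
```

View pics/r2.png

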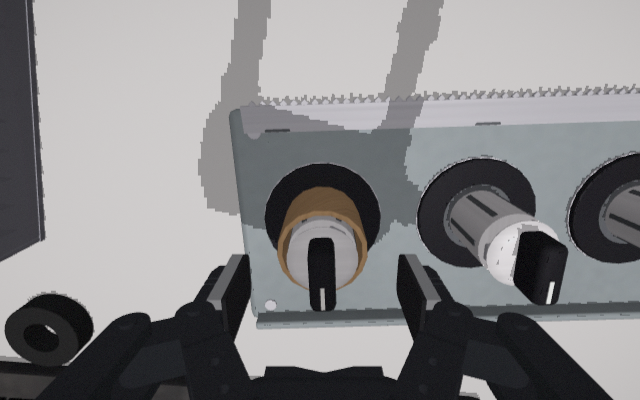

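The right lock is released too, with no catches showing at (322,260). Now core 3 goes to the far end of the tray.

Call:
step_arm(series=[-0.001,-0.001,0.02,0,-0.001,-0.001,0.035,0,-0.001,-0.001,0.043,0,-0.001,-0.001,0.043,0])

```text
time: 27.6
tool_pos: [0.5441, -0.0824, 0.0363]
tcp_rot: [0.154, -3.136, -0.001]
wrist_force: [0.1, -0.8, 0.4]
width: 0.802
grip_force: 0.0
```

Call:
step_arm(series=[0,0,0,0,0,0,0,0,0,0,0,0,0,0,0,0], gripper=0.3, newtons=30)

```text
time: 28.1
tool_pos: [0.5457, -0.0827, 0.038]
tcp_rot: [-0.154, 3.136, -0.001]
wrist_force: [-0.6, -0.4, 4.3]
width: 0.551
grip_force: 31.1
```

Call:
step_arm(series=[0,0,-0.02,0,0,0,-0.045,0,0,0,-0.075,0,0,0,-0.11,0,0,0,-0.14,0,0,0,-0.14,0])

```text
time: 28.85
tool_pos: [0.5468, -0.083, 0.18]
tcp_rot: [-0.154, 3.132, -0.002]
wrist_force: [-0.8, 0.3, -1.2]
width: 0.55
grip_force: 30.9
```

Call:
step_arm(series=[0.01,-0.05,0,0.04,0.02,-0.1,0,0.08,0.03,-0.15,0,0.12,0.04,-0.2,0,0.16,0.046,-0.25,0,0.21,0.046,-0.267,0,0.21,0.046,-0.267,0,0.21])

```text
time: 29.72
tool_pos: [0.5245, -0.353, 0.1753]
tcp_rot: [-0.177, -3.134, -0.003]
wrist_force: [0.2, 0.5, -0.1]
width: 0.552
grip_force: 31.0
```

Call:
step_arm(series=[0,0,0,0,0,0,0,0])

```text
time: 29.98
tool_pos: [0.5254, -0.3512, 0.1769]
tcp_rot: [-0.173, -3.136, -0.001]
wrist_force: [0.5, -0.3, 0.1]
width: 0.552
grip_force: 31.0
```

Run:
```python
from h import *
s=st(); print(yaw(s))
plan((.524,-.353,.024,3.03))
p=shot('wrist'); save(p,'t3.png')
```

```text
t29.98 [ 0.5254 -0.3512  0.1769] [-0.994  0.11  -0.     0.11   0.994  0.001  0.001  0.001 -1.   ] q [-0.63  0.22  1.76  0.    1.16 -2.09] w0.552 g31.0 [ 0.5 -0.3  0.1]
3.0316170646909795
[ 0.524 -0.353  0.024  3.03 ] -> [0.0012, -0.002, 0.1529, 0.0016] rows>=2.4
```

View pics/t3.png

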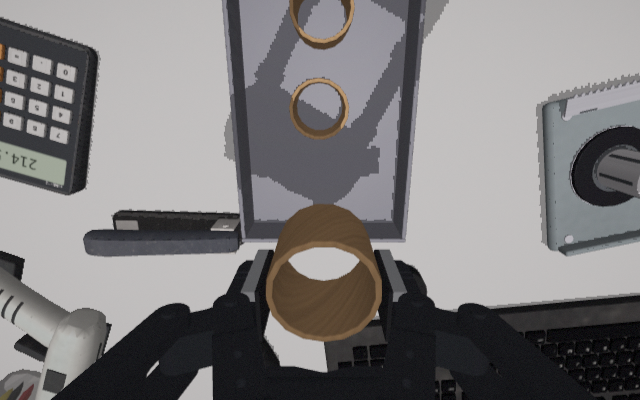

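The first two cores stand in the tray, at (322,15) and (320,107). The stapler, at (165,235), lies outside the tray wall. Setting the third core down.

Call:
step_arm(series=[0,0,0.04,0,0,-0.001,0.08,0,0.001,-0.002,0.12,0,0.001,-0.002,0.145,0,0.001,-0.002,0.152,0,0.001,-0.002,0.152,0])

```text
time: 30.78
tool_pos: [0.5244, -0.3543, 0.0255]
tcp_rot: [0.174, 3.137, -0.0]
wrist_force: [-0.2, -0.1, -0.4]
width: 0.545
grip_force: 31.0
```

Call:
step_arm(series=[0,0,0,0,0,0,0,0,0,0,0,0,0,0,-0.05,0,0,0,-0.11,0,0,0,-0.13,0,0,0,-0.2,0,0,0,-0.2,0], gripper=0.72)

```text
time: 31.78
tool_pos: [0.5265, -0.3566, 0.2312]
tcp_rot: [0.175, 3.128, -0.008]
wrist_force: [0.6, 0.3, -0.9]
width: 0.721
grip_force: 0.0
```

Run:
```python
from h import *
s=st(); print(yaw(s))
for n in ('scene','side'):
    p=shot(n)
    for l,z in (('core_1',.004),('roll_1',0)):
        for d in viewer.spot_point(p,l)[:6]: print(n,l,np.round(d['point']),round(d['score'],2),np.round(back(p,d['point'],z),3))
plan((.40,.22,.23,1.57),(.45,.25,.23,.5))
```

```text
t31.77 [ 0.5265 -0.3566  0.2312] [-0.994  0.112  0.008  0.112  0.994 -0.006 -0.009 -0.005 -1.   ] q [-0.63  0.18  1.7   0.    1.25 -2.09] w0.721 g0.0 [ 0.6  0.3 -0.9]
3.0296947121654685
scene core_1 [384. 180.] 0.77 [ 0.475 -0.357  0.004]
scene core_1 [399. 190.] 0.71 [ 0.403 -0.339  0.004]
scene core_1 [265. 285.] 0.61 [0.53  0.25  0.004]
scene core_1 [281. 368.] 0.58 [0.338 0.414 0.004]
scene roll_1 [293. 308.] 0.72 [0.419 0.262 0.   ]
scene roll_1 [311. 231.] 0.68 [0.547 0.002 0.   ]
scene roll_1 [257. 325.] 0.61 [0.465 0.36  0.   ]
side core_1 [319. 321.] 0.84 [0.341 0.406 0.004]
side core_1 [370. 185.] 0.63 [ 0.442 -0.337  0.004]
side core_1 [351. 180.] 0.54 [ 0.529 -0.335  0.004]
side core_1 [290. 269.] 0.53 [0.525 0.253 0.004]
side core_1 [380. 187.] 0.45 [ 0.398 -0.341  0.004]
side core_1 [311. 240.] 0.33 [0.523 0.091 0.004]
side roll_1 [285. 299.] 0.96 [0.479 0.373 0.   ]
side roll_1 [320. 283.] 0.84 [0.406 0.261 0.   ]
[0.4  0.22 0.23 1.57] -> [0.1861, 0.5566, -0.0076, 1.4597] rows>=9.4
[0.45 0.25 0.23 0.5 ] -> [0.03, 0.05, -0.0, 1.07] rows>=5.7
```

Call:
step_arm(series=[0.015,0.059,0,0.18,0.03,0.118,0,0.36,0.045,0.177,0,0.54,0.06,0.236,0,0.72,0.075,0.295,0,0.9,0.09,0.354,0,1.08,0.105,0.413,0,1.26,0.118,0.472,0,1.44], gripper=1.0)

```text
time: 33.08
tool_pos: [0.4616, 0.103, 0.2234]
tcp_rot: [-2.124, -2.312, 0.003]
wrist_force: [0.2, 0.8, 0.3]
width: 1.003
grip_force: 0.0
```

Run:
```python
from h import *
s=st(); print(yaw(s)); plan((.42,.26,.22,1.07))
```

```text
t33.08 [0.4616 0.103  0.2234] [-0.085  0.996 -0.003  0.996  0.085 -0.    -0.    -0.003 -1.   ] q [ 0.17 -0.12  2.03 -0.    1.24  0.08] w1.003 g0.0 [0.2 0.8 0.3]
1.6554205117569385
[0.42 0.26 0.22 1.07] -> [0.1599, -0.0282, 0.0034, 0.5854] rows>=3.1
```

Call:
step_arm(series=[0.05,-0.009,0,0.17,0.1,-0.018,0,0.34,0.15,-0.027,0,0.5,0.16,-0.028,0,0.585,0.16,-0.028,0,0.585,0.16,-0.028,0,0.585,0.16,-0.028,0,0.585])

```text
time: 33.95
tool_pos: [0.421, 0.2574, 0.2247]
tcp_rot: [2.698, 1.609, -0.001]
wrist_force: [0.2, 0.1, 0.1]
width: 0.996
grip_force: 0.0
```

Run:
```python
from h import *
s=st(); print(yaw(s)); p=shot('wrist'); save(p,'rl.png')
for l,z in (('roll_1',0),('core_1',0),('ink_pad',0)):
    for d in viewer.spot_point(p,l)[:4]: print(l,np.round(d['point']),round(d['score'],2),np.round(back(p,d['point'],z),4))
for d in viewer.boxes_of(p,'roll_1')[:4]: print(np.round(d['extent']),d['score'])
```

```text
t33.95 [0.421  0.2574 0.2247] [ 0.476  0.88  -0.001  0.88  -0.476 -0.    -0.001 -0.    -1.   ] q [ 0.5  -0.08  1.99 -0.    1.23  0.99] w0.996 g0.0 [0.2 0.1 0.1]
1.0752414429917163
roll_1 [316. 167.] 0.97 [0.4133 0.2585 0.    ]
core_1 [184.  72.] 0.67 [0.3412 0.4119 0.    ]
ink_pad [462.   9.] 0.56 [0.6164 0.3292 0.    ]
[317. 172.  62.  64.] 0.84
[312.  51.  70.  76.] 0.68
```

View pics/rl.png

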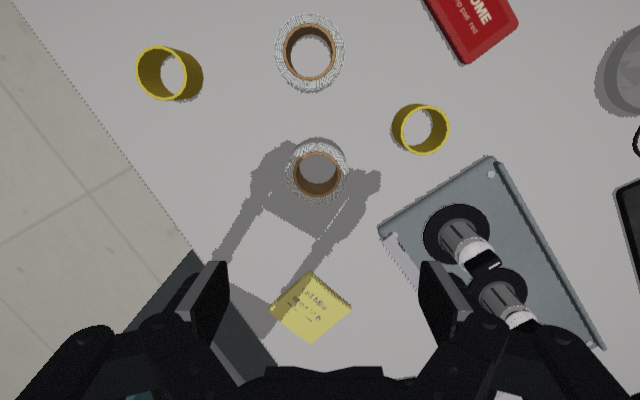

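The roll nearest the robot is at (317,170) and the second at (310,52). Both are white with a brown bore. The yellow tubes at (168,73) and (420,128) and the ink pad are to be left where they are.

Run:
```python
from h import *
p=shot('wrist')
print(np.round(back(p,(317,172),.022),4),np.round(back(p,(318,176),.044),4),np.round(back(p,(311,51),.022),4))
for (x,y) in ((.4133,.2585),):
    c=[proj(p,[x+.032*np.cos(a),y+.032*np.sin(a),z]) for a in np.linspace(0,6.28,60) for z in (0,.044)];c=np.array(c);print(c.min(0),c.max(0))
plan((.4133,.2585,.07,1.07),(.4133,.2585,.012,1.07))
```

```text
[0.4146 0.2575 0.022 ] [0.4165 0.2578 0.044 ] [0.4667 0.3647 0.022 ]
[283.2350639  138.79322233] [346.6537427  206.74930855]
[0.413 0.258 0.07  1.07 ] -> [-0.0033, -0.007, 0.1552, 0.0053] rows>=2.5
[0.413 0.258 0.012 1.07 ] -> [0.0, 0.0, 0.058, -0.0] rows>=0.9
```

Call:
step_arm(series=[-0.001,-0.003,0.05,0,-0.003,-0.006,0.1,0,-0.003,-0.006,0.14,0,-0.003,-0.006,0.17,0,-0.003,-0.006,0.195,0,-0.003,-0.006,0.211,0,-0.003,-0.006,0.211,0])

```text
time: 35.12
tool_pos: [0.4133, 0.258, 0.0131]
tcp_rot: [-2.698, -1.609, 0.004]
wrist_force: [1.3, 0.4, 0.2]
width: 0.998
grip_force: 0.0
```

Call:
step_arm(series=[0,0,0,0,0,0,0,0,0,0,0,0,0,0,0,0], gripper=0.5, newtons=45)

```text
time: 35.62
tool_pos: [0.4154, 0.2593, 0.0156]
tcp_rot: [2.698, 1.61, 0.005]
wrist_force: [0.2, 0.6, 6.5]
width: 0.721
grip_force: 51.2
```

Call:
step_arm(series=[0,0,-0.03,0,0,0,-0.07,0,0,0,-0.12,0,0,0,-0.16,0,0,0,-0.16,0,0,0,-0.16,0])

```text
time: 36.38
tool_pos: [0.4133, 0.2581, 0.1731]
tcp_rot: [-2.698, -1.61, 0.002]
wrist_force: [0.8, -0.5, -2.9]
width: 0.721
grip_force: 50.3
```

Run:
```python
from h import *
s=st(); print(yaw(s)); plan((*SP['r'],.17,1.7)); p=shot('wrist'); print([(np.round(d['extent']),round(d['score'],2)) for d in viewer.boxes_of(p,'roll_1')])
```

```text
t36.38 [0.4133 0.2581 0.1731] [ 0.475  0.88  -0.001  0.88  -0.475 -0.001 -0.001 -0.001 -1.   ] q [ 0.51 -0.05  2.06 -0.    1.13  1.  ] w0.721 g50.3 [ 0.8 -0.5 -2.9]
1.0757996703540105
[ 0.544 -0.083  0.17   1.7  ] -> [-0.2378, 0.2767, 0.0031, -0.6242] rows>=5.8
[(array([316.,  44.,  88.,  85.]), 0.76), (array([324., 278., 154., 166.]), 0.57)]
```

```bash
cat >> h.py <<'E'
def ring(p,s,zb,dx,dy,r=.032,hs=(0,.044)):
    m=R.from_rotvec(s['tcp_rot']).as_matrix();t=np.array(s['tool_pos'])
    o=t+m[:,0]*dx+m[:,1]*dy;o[2]=t[2]-zb
    return [np.array([proj(p,o+[r*np.cos(a),r*np.sin(a),h]) for a in np.linspace(0,2*np.pi,80)]) for h in hs]
E
python3 - <<'E'
from h import *
s=monitor.read_state();p=shot('wrist')
im=p['image'].copy()
for r in (.032,.021):
    for k,c in zip(((255,0,0),(0,255,0)),ring(p,s,.0145,0,0,r)): cv2.polylines(im,[np.round(c*8).astype(np.int32)],True,k,1,shift=3)
p['image']=im; save(p,'hold1.png',(200,160,450,390),2.4)
a,b=[ring(p,s,.0145,d,0)[0][:,1].min() for d in (0,.003)];print(a,b)
E
```

```text
192.41441724249864 186.60294381920116
```

View pics/hold1.png

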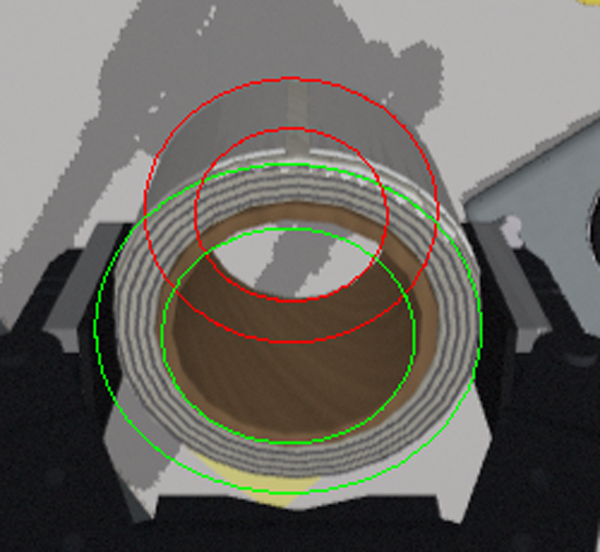

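Run:
```python
from h import *
from scipy.optimize import least_squares
s=st();p=shot('wrist')
def ext(t):
    a,b=ring(p,s,t[2],t[0],t[1]);i=ring(p,s,t[2],t[0],t[1],.021)
    return np.array([b[:,0].min(),b[:,0].max(),b[:,1].min(),b[:,1].max(),a[:,1].min(),i[0][:,1].max(),i[1][:,0].min(),i[1][:,0].max(),i[1][:,1].max()])
m=np.array([115,480,150,478,80,300,170,438,440])/2.4+np.array([200,200,160,160,160,160,200,200,160])
o=least_squares(lambda t:ext(t)-m,[0,0,.015]);print(np.round(o.x,4),np.round(o.fun,1))
```

```text
t36.52 [0.4127 0.2578 0.1719] [ 0.475  0.88  -0.004  0.88  -0.475 -0.002 -0.003 -0.002 -1.   ] q [ 0.51 -0.05  2.06  0.    1.13  1.  ] w0.721 g50.3 [-0.   0.  -2.4]
[-0.0001  0.0023  0.0166] [-1.6  4.4  3.5  2.  -2.  -2.   2.7 -5.4 -2.6]
```

The roll sits centred in the grip along tool x (fit ≈0 mm). Taking it over the right spindle.

Call:
step_arm(series=[-0.03,0.035,0,-0.18,-0.06,0.07,0,-0.36,-0.09,0.105,0,-0.54,-0.12,0.14,0,-0.72,-0.15,0.175,0,-0.9,-0.18,0.21,0,-1.08,-0.21,0.245,0,-1.26,-0.237,0.277,0,-1.44])

```text
time: 37.58
tool_pos: [0.545, -0.0831, 0.1727]
tcp_rot: [-0.958, -2.99, 0.0]
wrist_force: [1.0, 0.6, -1.9]
width: 0.722
grip_force: 50.3
```

Call:
step_arm(series=[0,0,0,-0.18,0,0,0,-0.36,0,0,0,-0.54,0,0,0,-0.72,0,0,0,-0.725,0,0,0,-0.725,0,0,0,-0.725])

```text
time: 38.45
tool_pos: [0.5452, -0.0815, 0.1738]
tcp_rot: [0.153, -3.137, -0.0]
wrist_force: [-0.0, -0.4, -1.4]
width: 0.716
grip_force: 50.3
```

Run:
```python
from h import *
s=st(); print(yaw(s)); plan((*SP['r'],.036,3.24))
p=shot('wrist'); print(np.round(proj(p,[*SP['r'],.096])))
im=p['image'].copy()
for z,r in ((.076,.018),(.022,.038)):
    c=np.array([proj(p,[SP['r'][0]+r*np.cos(a),SP['r'][1]+r*np.sin(a),z]) for a in np.linspace(0,6.28,60)]);cv2.polylines(im,[np.round(c*8).astype(np.int32)],True,(0,255,0),1,shift=3)
p['image']=im;save(p,'hold2.png',(160,100,480,390),1.8)
```

```text
t38.45 [ 0.5452 -0.0815  0.1738] [-0.995 -0.098 -0.001 -0.098  0.995  0.     0.001  0.    -1.   ] q [-0.19  0.08  1.93 -0.    1.13 -1.86] w0.716 g50.3 [-0.  -0.4 -1.4]
-3.0438636604986185
[ 0.544 -0.083  0.036  3.24 ] -> [0.0014, -0.001, 0.1378, -0.0007] rows>=2.2
[323. 205.]
```

View pics/hold2.png

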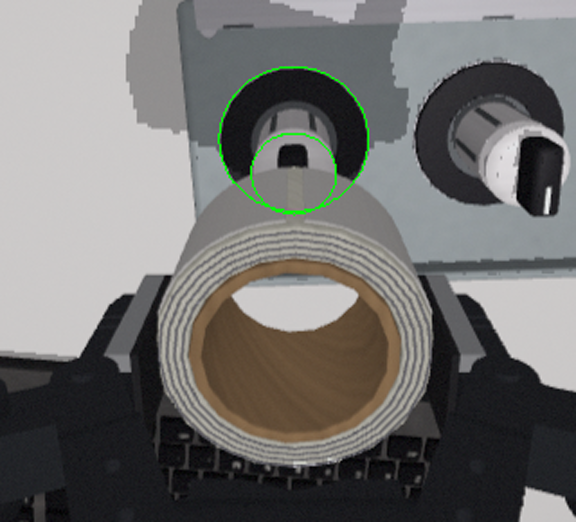

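The spindle model matches the platter outline at crop (293,140), and the roll is in line with the spindle. Lowering it in stages.

Call:
step_arm(series=[0.001,-0.001,0.03,0,0.001,-0.001,0.055,0,0.001,-0.001,0.075,0,0.001,-0.001,0.085,0,0.001,-0.001,0.095,0,0.001,-0.001,0.105,0])

```text
time: 39.25
tool_pos: [0.5451, -0.0828, 0.0693]
tcp_rot: [-0.155, 3.136, -0.001]
wrist_force: [-0.5, 0.1, -1.7]
width: 0.716
grip_force: 50.3
```

Past the head with no contact force. Now down to the platter, release and back off.

Call:
step_arm(series=[0,0,0.01,0,0,0,0.018,0,0,0,0.025,0,0,0,0.03,0,0,0,0.033,0,0,0,0.033,0])

```text
time: 40.0
tool_pos: [0.5444, -0.0826, 0.0376]
tcp_rot: [0.156, -3.137, -0.0]
wrist_force: [-4.5, 0.2, 8.5]
width: 0.72
grip_force: 51.5
```

Run:
```python
from h import *
st()
```

```text
t40.00 [ 0.5444 -0.0826  0.0376] [-0.995 -0.099 -0.001 -0.099  0.995  0.     0.001  0.    -1.   ] q [-0.2   0.23  2.04  0.    0.87 -1.87] w0.720 g51.5 [-4.5  0.2  8.5]
```

Seated: light contact at the expected height. Release, rise to the bar, grip and twist clockwise.

Call:
step_arm(series=[0,0,0,0,0,0,0,0,0,0,0,0,0,0,-0.02,0,0,0,-0.045,0,0,0,-0.045,0,0,0,-0.045,0], gripper=0.9)

```text
time: 40.88
tool_pos: [0.544, -0.0826, 0.0805]
tcp_rot: [0.156, -3.137, -0.0]
wrist_force: [0.5, 0.1, -0.4]
width: 0.904
grip_force: 0.0
```

Call:
step_arm(series=[0,0,0,0,0,0,0,0,0,0,0,0,0,0,0,0,0,0,0,0,0,0,0,0], gripper=0, newtons=60)

```text
time: 41.62
tool_pos: [0.5442, -0.0822, 0.081]
tcp_rot: [0.156, -3.137, -0.001]
wrist_force: [-0.9, 3.4, 0.3]
width: 0.125
grip_force: 59.8
```

Run:
```python
from h import *
s=st();print(yaw(s)%6.283)
```

```text
t41.62 [ 0.5442 -0.0822  0.081 ] [-0.995 -0.099 -0.    -0.099  0.995  0.001  0.     0.001 -1.   ] q [-0.2   0.17  2.01  0.    0.96 -1.87] w0.125 g59.8 [-0.9  3.4  0.3]
3.2407607388866433
```

Call:
step_arm(series=[0,0,0,0.16,0,0,0,0.32,0,0,0,0.48,0,0,0,0.64,0,0,0,0.8,0,0,0,0.96,0,0,0,1.12,0,0,0,1.27])

```text
time: 42.62
tool_pos: [0.5437, -0.0828, 0.081]
tcp_rot: [-1.742, -2.613, 0.001]
wrist_force: [-2.6, 0.8, 1.7]
width: 0.121
grip_force: 60.0
```

Call:
step_arm(series=[0,0,0,0,0,0,0,0])

```text
time: 42.88
tool_pos: [0.5437, -0.0828, 0.081]
tcp_rot: [-1.732, -2.619, 0.001]
wrist_force: [-3.6, 0.1, 1.5]
width: 0.123
grip_force: 60.0
```

Call:
step_arm(series=[0,0,0,0,0,0,0,0,0,0,0,0,0,0,-0.05,0,0,0,-0.1,0,0,0,-0.13,0,0,0,-0.13,0], gripper=0.6)

```text
time: 43.75
tool_pos: [0.547, -0.0832, 0.2149]
tcp_rot: [1.731, 2.613, 0.004]
wrist_force: [-0.3, 0.3, -0.2]
width: 0.602
grip_force: 0.0
```

Run:
```python
from h import *
s=st();print(yaw(s)%6.283)
p=shot('wrist'); save(p,'lk.png')
x,y=SP['r']; im=rect(p,x,y,.096,.05,3000); cv2.imwrite('pics/lk_r.png',im[:,:,::-1]); print(np.round(proj(p,[x,y,.096])))
for n in ('scene','side'):
    q=shot(n)
    for d in viewer.spot_point(q,'roll_1')[:4]: print(n,np.round(d['point']),round(d['score'],2),np.round(back(q,d['point'],0),3))
plan((.44,.31,.21,1.07))
```

```text
t43.75 [ 0.547  -0.0832  0.2149] [-0.39   0.921  0.007  0.921  0.39  -0.002 -0.004  0.006 -1.   ] q [-0.2   0.04  1.89 -0.    1.2  -0.6 ] w0.602 g0.0 [-0.3  0.3 -0.2]
1.9711073531549888
[318. 188.]
scene [326. 211.] 0.64 [ 0.56  -0.102  0.   ]
scene [256. 324.] 0.56 [0.469 0.359 0.   ]
side [287. 297.] 0.92 [0.477 0.363 0.   ]
side [326. 210.] 0.62 [ 0.544 -0.099  0.   ]
side [367. 182.] 0.36 [ 0.46  -0.351  0.   ]
[0.44 0.31 0.21 1.07] -> [0.4016, 0.0578, -0.001, 0.9009] rows>=6.5
```

View pics/lk.png

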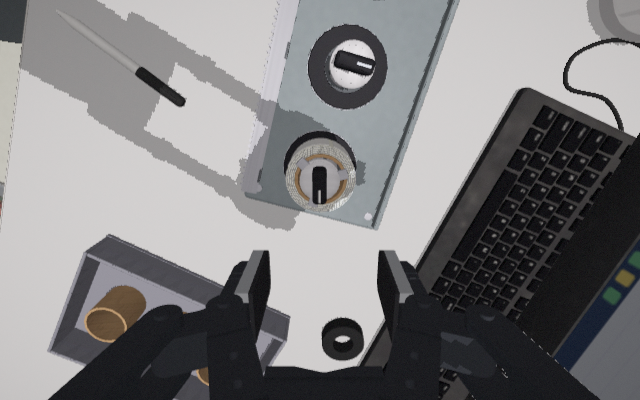

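The right roll is seated: the three catches stand out over it and the bar stays in the locked position at (319,185). Going for the second roll.

Call:
step_arm(series=[0.055,0.008,0,0.11,0.11,0.016,0,0.22,0.165,0.024,0,0.34,0.22,0.032,0,0.45,0.275,0.04,0,0.57,0.33,0.048,0,0.69,0.385,0.056,0,0.8,0.402,0.058,0,0.9], gripper=1.0)

```text
time: 45.0
tool_pos: [0.4394, 0.3126, 0.2094]
tcp_rot: [-2.701, -1.603, 0.004]
wrist_force: [-0.5, -0.6, 0.2]
width: 1.003
grip_force: 0.0
```

Call:
step_arm(series=[0,0,0,0,0,0,0,0,0,0,0,0])

```text
time: 45.38
tool_pos: [0.4415, 0.309, 0.2107]
tcp_rot: [2.702, 1.602, -0.001]
wrist_force: [0.0, -0.0, 0.2]
width: 1.001
grip_force: 0.0
```

Run:
```python
from h import *
from scipy.optimize import least_squares
s=st(); print(yaw(s)); p=shot('wrist'); save(p,'rl2.png')
for d in viewer.spot_point(p,'roll_1')[:3]: print(np.round(d['point']),round(d['score'],2),np.round(back(p,d['point'],0),4))
for d in viewer.boxes_of(p,'roll_1')[:3]:
    e=d['extent']; 
    def f(t):
        c=np.array([proj(p,[t[0]+.032*np.cos(a),t[1]+.032*np.sin(a),z]) for a in np.linspace(0,6.28,60) for z in (0,.044)])
        return np.r_[(c.min(0)+c.max(0))/2-e[:2]]
    o=least_squares(f,[.467,.362]);print(np.round(e),round(d['score'],2),np.round(o.x,4)); 
plan((.4667,.3635,.012,1.07))
```

```text
t45.38 [0.4415 0.309  0.2107] [ 0.48   0.877 -0.001  0.877 -0.48  -0.001 -0.001 -0.    -1.   ] q [ 0.56  0.02  1.92 -0.    1.2   1.07] w1.001 g0.0 [ 0.  -0.   0.2]
1.07027097024248
[317. 115.  73.  71.] 0.78 [0.4647 0.3616]
[0.467 0.364 0.012 1.07 ] -> [0.0595, -0.004, 0.1992, -0.0002] rows>=3.3
```

Call:
step_arm(series=[0.03,-0.002,0.03,0,0.058,-0.004,0.08,0,0.058,-0.004,0.12,0,0.058,-0.004,0.155,0,0.058,-0.004,0.185,0,0.058,-0.004,0.198,0,0.058,-0.004,0.198,0])

```text
time: 46.4
tool_pos: [0.4652, 0.3624, 0.0125]
tcp_rot: [2.702, 1.602, -0.003]
wrist_force: [0.7, 1.0, 0.7]
width: 1.001
grip_force: 0.0
```

Call:
step_arm(series=[0,0,0,0,0,0,0,0,0,0,0,0,0,0,0,0], gripper=0.5, newtons=45)

```text
time: 46.9
tool_pos: [0.467, 0.3641, 0.0155]
tcp_rot: [-2.702, -1.603, -0.006]
wrist_force: [-0.7, -0.2, 5.9]
width: 0.742
grip_force: 50.0
```

Call:
step_arm(series=[0,0,-0.03,0,0,0,-0.07,0,0,0,-0.12,0,0,0,-0.16,0,0,0,-0.16,0,0,0,-0.16,0,0,0,-0.16,0,0,0,-0.16,0])

```text
time: 47.9
tool_pos: [0.4646, 0.3623, 0.1711]
tcp_rot: [2.702, 1.603, -0.005]
wrist_force: [-0.2, -0.3, -1.6]
width: 0.743
grip_force: 50.5
```

Run:
```python
from h import *
from scipy.optimize import least_squares
s=st(); print(yaw(s)); p=shot('wrist'); save(p,'hold3.png')
# brown bore + white roll: bore mask bbox compared with that of the first roll
def bore(im):
    h=cv2.cvtColor(im,cv2.COLOR_RGB2HSV);m=((h[...,0]>5)&(h[...,0]<20)&(h[...,1]>70)).astype(np.uint8);m=cv2.morphologyEx(m,cv2.MORPH_CLOSE,np.ones((5,5)));m[:150]=0
    n,l,t,c=cv2.connectedComponentsWithStats(m);i=1+np.argmax(t[1:,4]);return t[i]
print(bore(p['image']));print(bore(cv2.imread('pics/hold2.png')[:,:,::-1]))
plan((*SP['l'],.172,3.24))
```

```text
t47.90 [0.4646 0.3623 0.1711] [ 0.479  0.878 -0.003  0.878 -0.479 -0.002 -0.003 -0.001 -1.   ] q [ 0.62  0.15  1.85 -0.    1.14  1.12] w0.743 g50.5 [-0.2 -0.3 -1.6]
1.0708471400220547
[ 265  251  118  101 7679]
[  189   259   212   184 24935]
[0.517 0.116 0.172 3.24 ] -> [-0.1916, 0.1642, -0.0005, -2.1692] rows>=11.6
```

Call:
step_arm(series=[-0.024,0.02,0,-0.18,-0.048,0.04,0,-0.36,-0.072,0.06,0,-0.54,-0.096,0.08,0,-0.72,-0.12,0.1,0,-0.9,-0.144,0.12,0,-1.08,-0.168,0.14,0,-1.26,-0.192,0.164,0,-1.44])

```text
time: 48.95
tool_pos: [0.5172, 0.1149, 0.1725]
tcp_rot: [-0.965, -2.989, 0.001]
wrist_force: [1.2, 0.6, -1.9]
width: 0.744
grip_force: 50.5
```

Call:
step_arm(series=[0,0,0,-0.18,0,0,0,-0.36,0,0,0,-0.54,0,0,0,-0.725,0,0,0,-0.73,0,0,0,-0.73,0,0,0,-0.73])

```text
time: 49.82
tool_pos: [0.5174, 0.1159, 0.173]
tcp_rot: [0.153, -3.138, 0.0]
wrist_force: [1.4, 0.0, -2.5]
width: 0.744
grip_force: 50.5
```

Run:
```python
from h import *
s=st(); print(yaw(s)%6.283); plan((*SP['l'],.036,3.24)); p=shot('wrist');save(p,'hold4.png')
h=cv2.cvtColor(p['image'],cv2.COLOR_RGB2HSV);m=((h[...,0]>5)&(h[...,0]<20)&(h[...,1]>70)).astype(np.uint8);m=cv2.morphologyEx(m,cv2.MORPH_CLOSE,np.ones((5,5)));m[:150]=0
n,l,t,c=cv2.connectedComponentsWithStats(m);print(t[1+np.argmax(t[1:,4])])
```

```text
t49.83 [0.5174 0.1159 0.173 ] [-0.995 -0.097 -0.    -0.097  0.995 -0.     0.    -0.    -1.   ] q [ 0.17  0.04  1.98 -0.    1.13 -1.5 ] w0.744 g50.5 [ 1.4  0.  -2.5]
3.2390324756919324
[0.517 0.116 0.036 3.24 ] -> [0.0003, -0.0003, 0.137, -0.0008] rows>=2.2
[ 265  251  118  101 7669]
```

Call:
step_arm(series=[0.0015,0,0.03,0,0.0015,0,0.055,0,0.0015,0,0.075,0,0.0015,0,0.085,0,0.0015,0,0.095,0,0.0015,0,0.105,0])

```text
time: 50.62
tool_pos: [0.5167, 0.1159, 0.0683]
tcp_rot: [-0.156, 3.136, 0.0]
wrist_force: [0.2, -0.1, -2.3]
width: 0.74
grip_force: 50.5
```

Call:
step_arm(series=[0,0,0.01,0,0,0,0.018,0,0,0,0.025,0,0,0,0.03,0,0,0,0.032,0,0,0,0.032,0])

```text
time: 51.38
tool_pos: [0.516, 0.1158, 0.0375]
tcp_rot: [0.156, -3.137, 0.0]
wrist_force: [-4.7, -0.8, 7.5]
width: 0.746
grip_force: 51.4
```

Run:
```python
from h import *
st()
```

```text
t51.38 [0.516  0.1158 0.0375] [-0.995 -0.099 -0.    -0.099  0.995 -0.     0.    -0.    -1.   ] q [ 0.17  0.19  2.08 -0.    0.86 -1.5 ] w0.746 g51.4 [-4.7 -0.8  7.5]
```

Seated the same way as the first roll. Now lock it.

Call:
step_arm(series=[0,0,0,0,0,0,0,0,0,0,0,0,0,0,-0.02,0,-0.001,0,-0.045,0,-0.001,0,-0.045,0,-0.001,0,-0.045,0], gripper=0.9)

```text
time: 52.25
tool_pos: [0.5165, 0.1158, 0.0805]
tcp_rot: [0.156, -3.137, 0.0]
wrist_force: [0.6, 0.2, 0.5]
width: 0.898
grip_force: 0.0
```

Call:
step_arm(series=[0,0,0,0,0,0,0,0,0,0,0,0,0,0,0,0,0,0,0,0,0,0,0,0], gripper=0, newtons=60)

```text
time: 53.0
tool_pos: [0.5167, 0.116, 0.081]
tcp_rot: [0.156, -3.137, -0.0]
wrist_force: [-1.0, 1.9, 0.7]
width: 0.123
grip_force: 60.0
```

Call:
step_arm(series=[0,0,0,0.16,0,0,0,0.32,0,0,0,0.48,0,0,0,0.64,0,0,0,0.8,0,0,0,0.96,0,0,0,1.12,0,0,0,1.27])

```text
time: 54.0
tool_pos: [0.5171, 0.1167, 0.081]
tcp_rot: [-1.743, -2.613, -0.003]
wrist_force: [1.2, 4.2, -1.4]
width: 0.12
grip_force: 59.9
```

Call:
step_arm(series=[0,0,0,0,0,0,0,0])

```text
time: 54.25
tool_pos: [0.5171, 0.1167, 0.081]
tcp_rot: [-1.733, -2.62, -0.002]
wrist_force: [0.8, 5.3, -3.6]
width: 0.119
grip_force: 59.7
```

Call:
step_arm(series=[0,0,0,0,0,0,0,0,0,0,0,0,0,0,-0.05,0,0,0,-0.1,0,0,0,-0.15,0,0,0,-0.15,0], gripper=0.6)

```text
time: 55.12
tool_pos: [0.5205, 0.1162, 0.2371]
tcp_rot: [1.731, 2.612, 0.011]
wrist_force: [-0.8, -0.2, -0.0]
width: 0.597
grip_force: 0.0
```

Run:
```python
from h import *
s=st();print(yaw(s)%6.283)
p=shot('wrist');q=shot('scene');a=p['image'][:,:,::-1];b=q['image'][120:400,200:440,::-1]
b=cv2.resize(b,(480,560),interpolation=cv2.INTER_CUBIC)
x,y=proj(p,[*SP['l'],.07]).astype(int)
x=min(max(x,80),560);y=min(max(y,70),330);c=cv2.resize(a[y-70:y+70,x-80:x+80],(320,280),interpolation=cv2.INTER_CUBIC)
u=cv2.resize(a,(320,200));r=np.vstack([c,u,np.zeros((80,320,3),np.uint8)])
cv2.imwrite('pics/fin.png',np.hstack([b,r]))
for l in ('roll_1','core_1'):
    for d in viewer.spot_point(q,l)[:6]: print(l,np.round(d['point']),round(d['score'],2),np.round(back(q,d['point'],.02),3))
```

```text
t55.12 [0.5205 0.1162 0.2371] [-0.39   0.921  0.011  0.921  0.39   0.002 -0.003  0.011 -1.   ] q [ 0.17 -0.02  1.91 -0.    1.24 -0.23] w0.597 g0.0 [-0.8 -0.2 -0. ]
1.9711934218688703
roll_1 [327. 214.] 0.69 [ 0.536 -0.077  0.02 ]
roll_1 [293. 250.] 0.65 [0.535 0.109 0.02 ]
core_1 [280. 368.] 0.91 [0.334 0.421 0.02 ]
core_1 [267. 286.] 0.83 [0.514 0.258 0.02 ]
core_1 [397. 190.] 0.73 [ 0.404 -0.32   0.02 ]
core_1 [389. 180.] 0.67 [ 0.454 -0.352  0.02 ]
core_1 [368. 177.] 0.6 [ 0.525 -0.319  0.02 ]
```

View pics/fin.png

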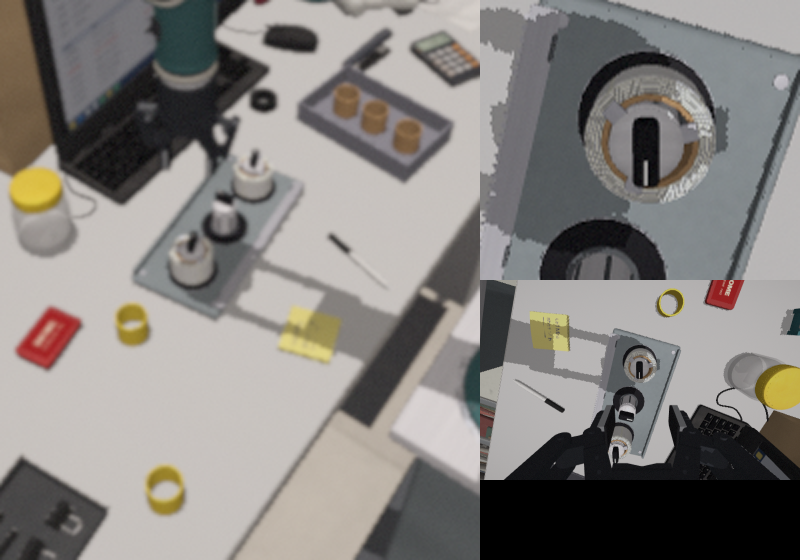

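The three cores stand in the tray at (346,100), (375,117) and (407,135). Both rolls are seated and locked, at (192,260) and (253,175), with catches and locked bar visible in the close-up. The other things are still in place and the hand is clear.

```bash
python3 -c "
from workcell import job
print(job.finish_job())"
```

```text
the job is handed in; nothing more can be done
None
```

I put all three spent cores in the grey tray, seated and locked the two full rolls on the left and right spindles, left the other things where they were, and handed the job in at about 55 s of robot time; no verdict came back.

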